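# Shut the lamp house and hold a specimen slide flush on the sloped viewing stage

### The arm

A 6-joint arm with a two-finger parallel gripper is mounted at the origin on the work surface. World frame = base frame: x ahead of the robot, y to its left, z up, the work surface at z = 0. Lengths are in m, angles in rad, forces in N, time in s.
With the tool pointing down it reaches from about 0.375 to 0.75 m from the base axis. Payload 9 kg.
Tool frame: the origin (TCP) lies between the finger pads; the fingertips stand 17 mm ahead of it and the grasp point (between the pads) lies 2 mm behind it; x points along the fingers, z is the direction in which the jaws open and shut, and the axes are right-handed (so a half turn about x gives the same grasp; the last joint's range is limited). The gripper opens to 85 mm and grips with 20 to 120 N. Pads are 22 mm wide; open, the fingers measure 114 mm over their backs; the gripper's body (76 mm by 85 mm) begins 54 mm behind the grasp point. The pads swing forward as they close: fully open they stand 13 mm farther back than shut.
Start: joints at [-1.341, 0.104, 0.097, 1.564, 0, 1.353], TCP at [0.26, -0.541, 0.248] pointing down, gripper open.
Joint ranges: [-2.99, 2.99], [-0.84, 1.86], [-1.1, 1.16], [-1.84, 2.11], [-1.51, 1.56], [-3.14, 3.14]. Speed limits (rad/s): [2.22, 2.22, 2.57, 3.14, 3.14, 3.14].

### API

Orientations are given as a unit quaternion [x, y, z, w].
In Python, from station import arm gives the robot as it stands. The module is installed in compiled form; this text tells all that it offers.
- The arm moves only by the tool step_arm, never from a script. Its argument "commands" is a list of rows, each a list of 5 numbers: the closure, from -1 (fully open) to 1 (shut), so that 0 is half open, then the shift along the tool's x, y, z in m, then the turn about the tool's x in degrees. A call has 1 to 12 rows; each row shifts and turns the commanded pose from where the row before left it, along the tool's axes as they then stand; what a row does not reach is not made up. A row lasts 1/12 s, in which the tool goes at most 41.7 mm and 7.16 degrees, less where a joint would pass 70% of its speed; a pose out of reach is approached as far as the arm can. A call with a gripper value outside its range is refused whole. The fingers move at their own pace and stop on an object; "squeeze" is the grip in N (left out, the last holds). Time passes only in rows, so rows that do not move let the fingers close. It gives the time, the measured TCP pose, the force and the opening at its end, in the units of the state.
- arm.observe(): the state, without advancing time (a new reading comes with each control period).
- arm.get_image(name): name is "scene" or "top" or "wrist"; returns (picture, depth): 480x640x3 uint8, blue, green, red; 480x640 float32, m along the optical axis (not along the pixel's ray), 0 where there is no reading.
- arm.camera_info(name): a dict with "intrinsics" (3x3 intrinsics, pixels), "distortion" ([k1, k2, p1, p2, k3] as OpenCV has them; the pictures are not rectified), "xyz" and "orientation" of the camera in the world; the wrist camera has in their place "mount" (4x4, takes a point from camera to tool coordinates, whose origin is the TCP and whose axes are the tool frame's). Camera axes: x right, y up, looking along -z (the intrinsics and any distortion apply to the point x, -y, -z); pixel columns grow to the right and rows downward; lengths in m; the calibration is good to about 2 mm. A picture is of the moment at which its call begins: read the wrist's pose just before it. camera_info takes no time and is no camera call.
- arm.finish_job(): hands the job in, once; it reports no verdict.
Trained networks look in the newest picture that a camera, given by its name, has taken for a name from the list of things; names that differ only in an ending like _2 or _b are one class to them, and where a whole thing is asked for, a point or a joint stands for the part that bears it (a point fixed in the world has none). Each returns a list of dicts, best first, with "score" (0 to 1); they miss things now and then, are a little off and sometimes report something else, mostly with a low value. They report only what shows in the picture. A call takes as long as a camera call. They do not tell look-alikes from the thing itself.
- arm.cut_out(name, camera): "mask" (480x640 bool, what is visible of it) and "box" ([left, top, right, bottom] in pixels, round what is visible of it).
The state is a dict: "t": time; "qpos": joint angles; "qvel": joint speeds; "effort": joint torques, N m; "tcp_pos": TCP position; "tcp_rot": TCP orientation; "contact_force": force on the tool from outside, world axes, zero at the start; "moment": the same for the moment, N m; "width": finger opening in m.
Only numpy, scipy, OpenCV 4.12 (cv2) and the standard library are available. Lean on these libraries where they do the work, as an engineer would, in place of code of your own. Each camera call takes 0.05 s, during which the arm holds its last target.

### The job

First push the blue lamp-house door shut until it clicks home on its catch. Then pick the specimen slide off the navy-blue rest by its green fin, tilt it to match the sloped viewing stage and lay it flush and centred on the black stage face, with the fin running up and down the slope. Finish while still gripping the slide and holding it flush, gently pressing the sprung face about half-way into its travel; leave the jars and the dish alone.

Things in the scene. Friction and masses are not known exactly. Their poses are not given: they have to be found in the camera images.
- door (a joint): Hinge of the lamp-house door: 0 rad = shut on its catch, grows as it swings out towards the robot (up to 1.5). It swings freely, but in the last 0.09 rad a sprung ball catch resists (about 5.5 N of push needed near the free edge) and then snaps it home to 0 and holds it there.
- door_hinge (a point): On the door's upright hinge axis, half-way up (82 mm over the bench), mid thickness. The blue panel is 150 mm wide, 136 high, 12 thick, 14 to 150 mm over the bench, hinged on its left edge as seen from the robot. Axes turn with the door: -y runs along the panel to the free edge, -x out of the outer surface (to the robot when shut), z up. No handle; the steel push plate is flat.
- door_push (a point): A point on the door's outer surface, 120 mm from the hinge axis, at mid height; the middle of the steel push plate. Axes as door_hinge.
- slide_centre (a point): Centre of the specimen slide, half-way up. A white-framed plate 50 (x) x 76 (y) x 6 mm (z) with an upright green fin on its middle, 40 mm long (x), 12 mm thick (y), rising 32 mm above the plate (38 mm high in all); the flat underside is 19 mm below this point. z points up along the fin. About 0.12 kg. It starts flat on the rest, fin up.
- slide_under (a point): Centre of the slide's flat underside; same axes as slide_centre.
- rest: Navy-blue slab 110 (x) x 120 (y) x 12 mm (z) on the bench, on which the slide starts. Origin in the middle of its underside. Fixed.
- face_mid (a point): Centre of the upper surface of the sloped black stage face (76 mm up the slope, 106 across, 8 thick, white window 54 x 80 mm), about 115 mm over the bench. z is its outward normal, leaning towards the robot by 0.2 to 0.6 rad from vertical, different each time; x points up the slope, y level across it. The slope is clamped and does not give. Moves with the face as it sinks.
- face (a joint): How far the sprung stage face is pressed in along its normal: 0 = out, 0.014 m = on its hard stop. The spring needs about 2.5 N to start and 0.6 N more per mm.
- viewer: The fixed viewing stand: grey base plate 200 x 360 x 12 mm carrying the white lamp house (left, 153 mm high, its door in front) and the stage (right). Origin in the middle of the base plate's underside; -x is its front, to the robot.
- jar_a: Amber specimen jar with black cap, 44 mm wide, 70 mm high, origin under its middle. Leave alone.
- jar_b: Second jar like jar_a. Leave alone.
- dish: Clear open dish 70 mm wide, 16 mm high, origin under its middle. Leave alone.
There are look-alikes about, which are no part of the job. What is meant by the part that bears slide_centre is not brown or purple, and is the larger of those in its own colour.

How it is judged:
On the way, in this order (a step that is already met when the one before it is completed fails the run):
1. the lamp-house door is shut on its catch (value of joint door below 0.02 rad), for 0.2 s.
2. the slide is lifted off the rest in the gripper (height (world z) of slide_centre above 0.045 m and contact force between slide and rest below 0.01 N and contact force between the fingers and slide above 1 N), for 0.2 s.
At the end, for the whole second after the job is handed in: The door is shut on its catch (within 0.02 rad); the slide is still gripped, rests flush on the stage face (within 0.06 rad of its slope and 3 mm of it), centred within 10 mm each way, fin along the slope within 0.15 rad, pressing the face in by 3 to 11.5 mm with 2.5 to 20 N, and is still (value of joint door below 0.02 rad and contact force between the fingers and slide above 1.5 N and contact force between slide and face between 2.5 and 20 N and value of joint face between 0.003 and 0.0115 m and angle between the z axis of slide_under and the z axis of face_mid, either way round below 0.06 rad and angle between the x axis of slide_under and the x axis of face_mid, either way round below 0.15 rad and x of slide_under in the frame of face_mid between -0.01 and 0.01 m and y of slide_under in the frame of face_mid between -0.01 and 0.01 m and z of slide_under in the frame of face_mid between -0.003 and 0.003 m and linear speed of slide below 0.01 m/s); the arm keeps its last pose, push and grip.
It fails at once if a jar or the dish is moved by more than 25 mm or tipped (distance of any of jar_a, jar_b, dish from where it was at the start of the episode above 0.025 m or angle between any of jar_a, jar_b, dish's own z axis and vertical above 0.5 rad).
It fails at once if the slide is pressed hard on the stage (over 35 N): not gentle (contact force between slide and face above 35 N).
It also fails if it takes over 61 s, if anything falls off the work surface, if the arm or the gripper's body presses on something with over 40 N, if the wrist force passes 120 N, or if a joint passes its speed limit or range.

## Working session

There is one attempt and no reset: what is moved stays moved. The work goes in short steps, Python scripts to look and compute and a tool call to move; the robot and the scene stay as the last step left them, time stands still between calls to the robot, and variables do not carry over. Pictures are saved under pics/ and viewed, and the job is handed in when it is done.

Besides the shell and the picture viewer there is one more tool, called as name(argument=value, ...), one argument or row to a line, values as JSON. step_arm: Moves the arm, as the interface text tells. Its arguments: {"type":"object","properties":{"commands":{"type":"array"},"squeeze":{"type":"number"}},"required":["commands"]}

```bash
mkdir -p pics
cat > h.py <<'E'
import numpy as np, cv2
from scipy.spatial.transform import Rotation as R
from station import arm
def cam(name):
    ci=arm.camera_info(name); return ci
def pose(name):
    ci=arm.camera_info(name)
    if 'mount' in ci:
        s=arm.observe(); T=np.eye(4);T[:3,:3]=R.from_quat(s['tcp_rot']).as_matrix();T[:3,3]=s['tcp_pos']
        return T@np.array(ci['mount'])
    T=np.eye(4);T[:3,3]=ci['xyz'];o=np.array(ci['orientation'])
    T[:3,:3]=R.from_quat(o).as_matrix() if o.size==4 else o
    return T
def cloud(name,depth,T):
    ci=arm.camera_info(name);K=np.array(ci['intrinsics']);D=np.array(ci['distortion'])
    v,u=np.mgrid[0:480,0:640]
    p=cv2.undistortPoints(np.stack([u.ravel(),v.ravel()],1).astype(np.float64)[:,None],K,D)[:,0]
    d=depth.ravel()
    P=np.stack([p[:,0]*d,-p[:,1]*d,-d],1)
    return (P@T[:3,:3].T+T[:3,3]).reshape(480,640,3)
E
python3 - <<'E'
from h import *
s=arm.observe(); print({k:np.round(v,3) for k,v in s.items()})
for n in ['scene','top','wrist']:
    T=pose(n); im,d=arm.get_image(n); cv2.imwrite(f'pics/{n}0.png',im); np.save(f'{n}0.npy',d); np.save(f'{n}0T.npy',T)
    print(n,T.round(3).tolist(),arm.camera_info(n)['distortion'],(d>0).mean())
E
```

```text
{'t': np.float64(0.0), 'qpos': array([-1.341,  0.105,  0.096,  1.564,  0.   ,  1.353]), 'qvel': array([ 0.002,  0.001,  0.002,  0.001, -0.002,  0.001]), 'effort': array([-0.0000e+00, -5.5693e+01,  5.0365e+01,  1.7000e-02, -0.0000e+00,
        0.0000e+00]), 'tcp_pos': array([ 0.26 , -0.541,  0.248]), 'tcp_rot': array([ 0.377,  0.599, -0.376,  0.598]), 'contact_force': array([0.159, 0.024, 0.697]), 'moment': array([-0.048, -0.   ,  0.013]), 'width': np.float64(0.086)}
scene [[-0.615, -0.667, 0.421, 1.021], [0.788, -0.522, 0.326, 0.31], [0.002, 0.533, 0.846, 1.13], [0.0, 0.0, 0.0, 1.0]] [0.04054435 0.         0.         0.         0.        ] 0.9957649739583333
top [[0.014, 0.999, -0.053, 0.466], [-1.0, 0.012, -0.025, -0.104], [-0.025, 0.053, 0.998, 0.987], [0.0, 0.0, 0.0, 1.0]] [-0.09126102  0.          0.          0.          0.        ] 0.9959440104166667
wrist [[0.433, 0.856, 0.281, 0.332], [-0.901, 0.412, 0.134, -0.507], [-0.001, -0.311, 0.95, 0.373], [0.0, 0.0, 0.0, 1.0]] [-0.05930352  0.          0.          0.          0.        ] 0.996025390625
```

View pics/scene0.png

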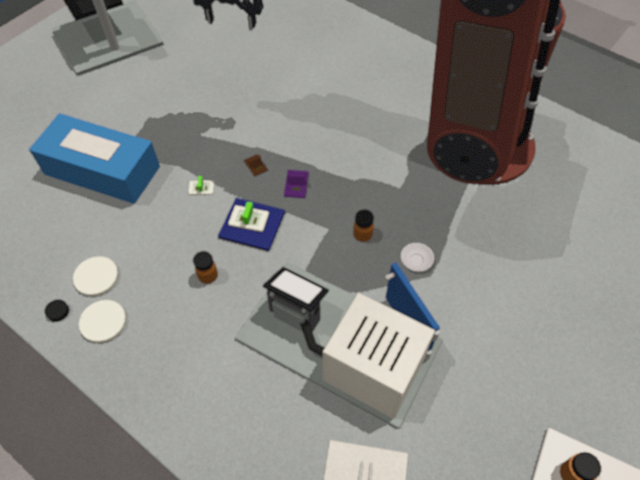

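View pics/top0.png

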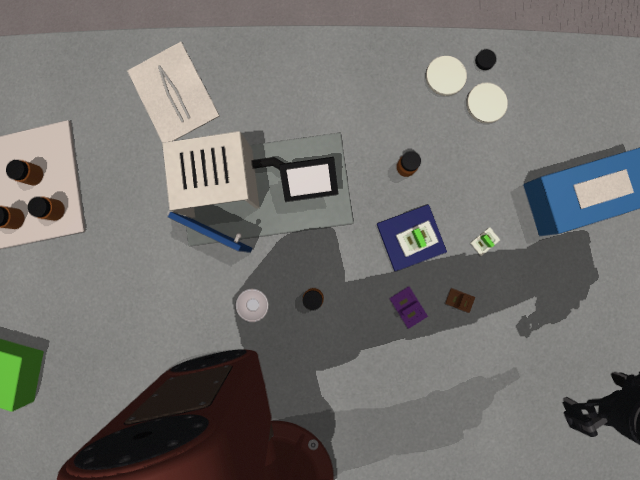

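View pics/wrist0.png

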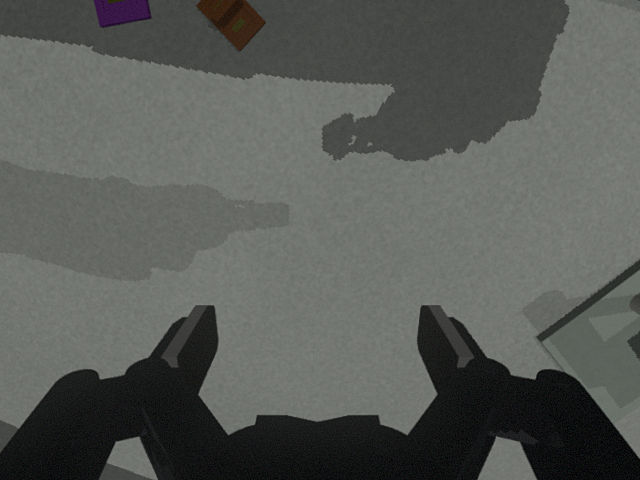

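Top view: door is the blue bar from (170,213) to (250,248), ajar; stage window at (308,180); true slide on the navy rest at (418,238), with a smaller look-alike at (486,240); jars at (409,162) and (313,299); dish at (252,305).

Run:
```python
from h import *
im,dd=arm.get_image('top');C=cloud('top',dd,pose('top'))
ims,ds=arm.get_image('scene');Cs=cloud('scene',ds,pose('scene'))
np.save('C.npy',C);np.save('Cs.npy',Cs)
for n in ['slide_centre','rest','face','face_mid','door','jar_a','dish','viewer']:
  for c,CC in (('top',C),('scene',Cs)):
    try: r=arm.cut_out(n,c)
    except Exception as e: print(n,c,e);continue
    for k,o in enumerate(r[:3]):
        m=o['mask']; P=CC[m]; 
        print(n,c,round(o['score'],2),np.round(o['box']),m.sum(),'med',np.median(P,0).round(3),'min',np.percentile(P,3,0).round(3),'max',np.percentile(P,97,0).round(3))
        np.save(f'm_{n}_{c}_{k}.npy',m)
```

```text
slide_centre top 0.86 [397. 223. 436. 256.] 804 med [ 0.519 -0.288  0.018] min [ 0.489 -0.326  0.014] max [ 0.548 -0.256  0.051]
slide_centre top 0.66 [445. 290. 473. 317.] 466 med [ 0.389 -0.383  0.004] min [ 0.368 -0.412 -0.   ] max [ 0.411 -0.361  0.029]
slide_centre top 0.62 [468. 227. 502. 255.] 464 med [ 0.516 -0.439  0.004] min [ 0.491 -0.466 -0.001] max [ 0.541 -0.416  0.028]
slide_centre scene 0.81 [188. 180. 216. 194.] 345 med [ 0.515 -0.44   0.005] min [ 0.488 -0.468 -0.001] max [ 0.538 -0.418  0.029]
slide_centre scene 0.57 [242. 153. 268. 177.] 320 med [ 0.39  -0.385  0.006] min [ 0.367 -0.415 -0.001] max [ 0.408 -0.362  0.028]
slide_centre scene 0.55 [283. 167. 308. 199.] 613 med [ 0.377 -0.273  0.007] min [ 0.335 -0.305  0.   ] max [ 0.409 -0.245  0.04 ]
rest top 0.67 [373. 203. 444. 272.] 2086 med [ 0.524 -0.27   0.012] min [ 0.462 -0.342  0.007] max [ 0.581 -0.218  0.015]
rest top 0.54 [170. 208. 250. 255.] 873 med [0.519 0.119 0.148] min [0.488 0.058 0.019] max [0.557 0.192 0.152]
rest scene 0.63 [216. 196. 286. 249.] 1619 med [ 0.535 -0.265  0.012] min [ 0.461 -0.3
[... 1268 characters left out ...]
0.76 [354. 210. 369. 243.] 587 med [ 0.398 -0.07   0.053] min [ 0.371 -0.094  0.002] max [ 0.409 -0.054  0.073]
dish top 0.89 [235. 290. 269. 321.] 788 med [0.373 0.058 0.009] min [0.345 0.026 0.002] max [0.403 0.087 0.016]
dish scene 0.68 [401. 240. 434. 270.] 695 med [0.365 0.055 0.009] min [0.34  0.027 0.001] max [0.398 0.085 0.018]
viewer top 0.76 [165. 133. 352. 251.] 17581 med [0.611 0.053 0.063] min [ 0.512 -0.13   0.009] max [0.721 0.19  0.155]
viewer top 0.33 [278. 157. 338. 201.] 2080 med [ 0.626 -0.066  0.113] min [ 0.592 -0.114  0.096] max [ 0.66  -0.016  0.128]
viewer scene 0.8 [235. 263. 441. 427.] 19966 med [0.652 0.083 0.1  ] min [ 0.507 -0.117  0.007] max [0.724 0.21  0.155]
```

```bash
python3 - <<'E'
from h import *
C=np.load('C.npy');Cs=np.load('Cs.npy')
def plane(P):
    for _ in range(5):
        c=P.mean(0);n=np.linalg.svd(P-c,full_matrices=False)[2][2];n*=np.sign(n[2])
        r=(P-c)@n; P=P[abs(r)<max(2*r.std(),.001)]
    return c,n,r.std()
for c,CC in (('top',C),('scene',Cs)):
    P=CC[np.load(f'm_face_mid_{c}_0.npy')]; P=P[P[:,2]>.08]
    ce,n,s=plane(P)
    P=P[abs((P-ce)@n)<.004]
    y=np.cross(n,[0,0,1]);  # level
    y/=np.linalg.norm(y); y*=np.sign(y[1]); x=np.cross(y,n)
    q=np.stack([(P-ce)@x,(P-ce)@y],1).astype(np.float32)
    r=cv2.minAreaRect(q); mid=(np.percentile(q,1,0)+np.percentile(q,99,0))/2
    print(c,'face n',n.round(4),'tilt',np.arccos(n[2]).round(4),'yawlean',np.arctan2(n[1],n[0]).round(3),'sd',s,'rect',r,'ctr',(ce+r[0][0]*x+r[0][1]*y).round(4),(ce+mid[0]*x+mid[1]*y).round(4),'x',x.round(3),'y',y.round(3))
    # door
    P=CC[np.load(f'm_door_{c}_0.npy')]; P=P[(P[:,2]>.145)&(P[:,2]<.156)]
    r=cv2.minAreaRect(P[:,:2].astype(np.float32)); print('door top',r,cv2.boxPoints(r).round(3).tolist(),len(P))
    # lamp roof
    m=(CC[...,2]>.15)&(CC[...,2]<.165)&(CC[...,0]>.45)&(CC[...,1]>-.05)&(CC[...,1]<.3)&(CC[...,0]<.8)
    P=CC[m];r=cv2.minAreaRect(P[:,:2].astype(np.float32));print('roof',cv2.boxPoints(r).round(3).tolist())
    # slide: around .519,-.288
    m=(abs(CC[...,0]-.519)<.07)&(abs(CC[...,1]+.288)<.07)
    P=CC[m]; 
    F=P[P[:,2]>.040]; r=cv2.minAreaRect(F[:,:2].astype(np.float32)); print('fin',r,cv2.boxPoints(r).round(3).tolist(),len(F),'ztop',np.percentile(F[:,2],[50,95]))
    B=P[(P[:,2]>.0155)&(P[:,2]<.022)]; r=cv2.minAreaRect(B[:,:2].astype(np.float32)); print('plate',r,cv2.boxPoints(r).round(3).tolist(),len(B))
E
python3 - <<'E'
import sys;sys.path.insert(0,'.')
import cv2
im=cv2.imread('pics/top0.png');cv2.imwrite('pics/topz.png',cv2.resize(im[190:290,160:460],None,fx=2.6,fy=2.6,interpolation=cv2.INTER_CUBIC))
E
```

```text
top face n [0.9786 0.1339 0.1562] tilt 1.4139 yawlean 0.136 sd 0.02116487462577336 rect ((0.0048970673233270645, 0.00011579692363739014), (0.008148272521793842, 0.10378224402666092), 0.60008305311203) ctr [ 0.626  -0.0646  0.1128] [ 0.626  -0.0647  0.1126] x [ 0.155  0.021 -0.988] y [-0.136  0.991 -0.   ]
door top ((0.5217041969299316, 0.12771683931350708), (0.15054011344909668, 0.012308107689023018), 65.02247619628906) [[0.48399999737739563, 0.06199999898672104], [0.4950000047683716, 0.05700000002980232], [0.5590000152587891, 0.19300000369548798], [0.5479999780654907, 0.19900000095367432]] 507
roof [[0.4729999899864197, 0.1860000044107437], [0.492000013589859, 0.03400000184774399], [0.7089999914169312, 0.06199999898672104], [0.6899999976158142, 0.21299999952316284]]
fin ((0.519356369972229, -0.290866494178772), (0.03861899673938751, 0.012000513263046741), 25.360036849975586) [[0.49900001287460327, -0.2939999997615814], [0.5040000081062317, -0.3050000071525574], [0.5389999747276306, -0.2879999876022339], [0.5339999794960022, -0.2770000100135803]] 111 ztop [0.04956714 0.05277931]
plat
[... 985 characters left out ...]
7080000042915344, 0.05999999865889549], [0.6909999847412109, 0.21299999952316284]]
fin ((0.5168876647949219, -0.29296034574508667), (0.04328685998916626, 0.013432875275611877), 21.99380111694336) [[0.49399998784065247, -0.29499998688697815], [0.49900001287460327, -0.3070000112056732], [0.5389999747276306, -0.29100000858306885], [0.5339999794960022, -0.27900001406669617]] 109 ztop [0.04918667 0.05286392]
plate ((0.520246684551239, -0.2803221046924591), (0.10889403522014618, 0.11687028408050537), 23.05191421508789) [[0.44699999690055847, -0.24799999594688416], [0.49300000071525574, -0.35499998927116394], [0.5929999947547913, -0.31299999356269836], [0.546999990940094, -0.20499999821186066]] 503
```

View pics/topz.png

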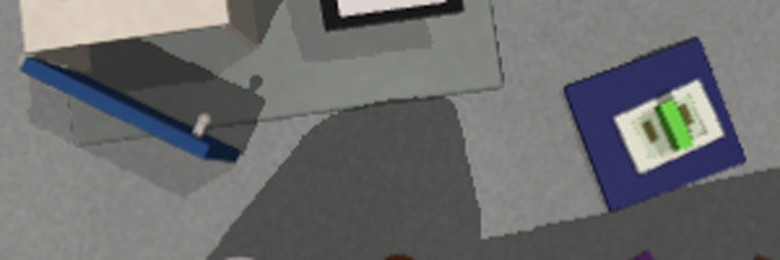

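Run:
```python
from h import *
C=np.load('C.npy');Cs=np.load('Cs.npy')
s=arm.observe();print(R.from_quat(s['tcp_rot']).as_matrix().round(3).tolist())
for c,CC in (('top',C),('scene',Cs)):
    m=cv2.erode(np.load(f'm_face_mid_{c}_0.npy').astype(np.uint8),np.ones((5,5)))>0
    P=CC[m]; P=P[(P[:,2]>.09)&(P[:,2]<.135)]
    for _ in range(8):
        A=np.c_[P[:,:2],np.ones(len(P))]; k=np.linalg.lstsq(A,P[:,2],rcond=None)[0]; r=P[:,2]-A@k; P=P[abs(r)<max(2.5*r.std(),.0008)]
    n=np.array([-k[0],-k[1],1]);n/=np.linalg.norm(n)
    print(c,n.round(4),'tilt',np.arccos(n[2]),'yaw',np.arctan2(-n[1],-n[0]),r.std(),len(P),'z at (.625,-.065)',k@[.625,-.065,1])
```

```text
[[-0.0, 0.901, 0.433], [-0.0, 0.433, -0.901], [-1.0, -0.0, 0.0]]
top [-0.4406 -0.0641  0.8954] tilt 0.4614572288259981 yaw 0.14449049953995013 0.001573687253556939 1756 z at (.625,-.065) 0.11168726569772441
scene [-0.4128 -0.0596  0.9089] tilt 0.43019660415968425 yaw 0.14343154236467417 0.0016397362306099857 1159 z at (.625,-.065) 0.11332860144972773
```

step_arm(
  commands=[
    [1, 0, 0.0226, -0.0197, 0],
    [1, 0, 0.0226, -0.0197, 0],
    [1, 0, 0.0226, -0.0197, 0],
    [1, 0, 0.0226, -0.0197, 0],
    [1, 0, 0.0226, -0.0197, 0],
    [1, 0, 0.0226, -0.0197, 0],
    [1, 0, 0.0226, -0.0197, 0],
    [1, 0, 0.0226, -0.0197, 0],
    [1, 0, 0.0226, -0.0197, 0],
    [1, 0, 0.0226, -0.0197, 0],
    [1, 0, 0.0226, -0.0197, 0],
    [1, 0, 0.0226, -0.0197, 0],
  ],
  squeeze=30,
)

```text
t: 2.05
tcp_pos: [0.4022, -0.209, 0.2485]
tcp_rot: [0.377, 0.598, -0.377, 0.599]
contact_force: [-0.0, -0.5, -1.0]
width: 0.0002
```

step_arm(
  commands=[
    [1, 0, 0.018, -0.0276, 0],
    [1, 0, 0.018, -0.0276, 0],
    [1, 0, 0.018, -0.0276, 0],
    [1, 0, 0.018, -0.0276, 0],
    [1, 0, 0.018, -0.0276, 0],
    [1, 0, 0.018, -0.0276, 0],
    [1, 0, 0.018, -0.0276, 0],
    [1, 0, 0.018, -0.0276, 0],
    [1, 0, 0.018, -0.0276, 0],
    [1, 0.033, 0, 0, 0],
    [1, 0.033, 0, 0, 0],
    [1, 0.033, 0, 0, 0],
  ],
)

```text
t: 3.05
tcp_pos: [0.4407, 0.0845, 0.1485]
tcp_rot: [0.376, 0.598, -0.376, 0.599]
contact_force: [1.4, -0.1, -0.2]
width: 0.0001
```

step_arm(
  commands=[
    [1, 0.034, 0, 0, 0],
    [1, 0, 0, 0, 0],
  ],
)

```text
t: 3.22
tcp_pos: [0.4366, 0.0842, 0.109]
tcp_rot: [0.375, 0.601, -0.378, 0.596]
contact_force: [-1.2, 0.8, -0.9]
width: -0.0002
```

step_arm(
  commands=[
    [1, 0, 0.0095, 0.0054, 0],
    [1, 0, 0.0095, 0.0054, 0],
    [1, 0, 0.0095, 0.0054, 0],
    [1, 0, 0.0095, 0.0054, 0],
    [1, 0, 0.0095, 0.0054, 0],
    [1, 0, 0.0095, 0.0054, 0],
    [1, 0, 0.0095, 0.0054, 0],
    [1, 0, 0.0095, 0.0054, 0],
  ],
)

```text
t: 3.88
tcp_pos: [0.5289, 0.0774, 0.1175]
tcp_rot: [0.377, 0.598, -0.376, 0.599]
contact_force: [-1.2, 0.3, -0.2]
width: -0.0001
```

step_arm(
  commands=[
    [1, 0, 0.0043, 0.0025, 0],
    [1, 0, 0.0043, 0.0025, 0],
    [1, 0, 0.0026, 0.0015, 0],
  ],
)

```text
t: 4.13
tcp_pos: [0.5409, 0.0765, 0.1166]
tcp_rot: [0.377, 0.598, -0.377, 0.599]
contact_force: [-15.9, -1.7, 4.9]
width: -0.0001
```

```bash
cat > door.py <<'E'
from h import *
im,d=arm.get_image('top');C=cloud('top',d,pose('top'))
s=arm.observe();print(s['t'],s['tcp_pos'].round(4),s['contact_force'].round(2))
cv2.imwrite('pics/door_%d.png'%(s['t']*100),cv2.resize(im[110:290,140:380],None,fx=3,fy=3))
hsv=cv2.cvtColor(im,cv2.COLOR_BGR2HSV)
m=(hsv[...,0]>95)&(hsv[...,0]<125)&(hsv[...,1]>120)&(abs(C[...,2]-.15)<.006)&(C[...,1]>0)&(C[...,1]<.23)&(C[...,0]>.45)&(C[...,0]<.65)
P=C[m];c=P[:,:2].mean(0);v=np.linalg.svd(P[:,:2]-c)[2][0];v*=-np.sign(v[1]);print(len(P),c,'door ang',np.arctan2(v[0],-v[1]), 'open',.14-np.arctan2(v[0],-v[1]), P[:,:2].min(0),P[:,:2].max(0))
E
python3 door.py
```

```text
4.1833 [0.5406 0.0764 0.1163] [-3.41 -0.64  0.97]
4 [0.57734263 0.05462464] door ang -0.1202032126158809 open 0.2602032126158809 [0.57581553 0.05282246] [0.57790212 0.05666013]
```

step_arm(
  commands=[
    [1, 0, 0.0026, 0.0015, 0],
    [1, 0, 0, 0, 0],
    [1, 0, 0, 0, 0],
  ],
)

```text
t: 4.43
tcp_pos: [0.5406, 0.076, 0.1148]
tcp_rot: [0.375, 0.6, -0.378, 0.597]
contact_force: [-14.8, -4.3, 0.9]
width: 0.0002
```

```bash
python3 door.py; ls pics
```

```text
4.4833 [0.5406 0.076  0.1148] [-15.37  -3.67   1.27]
6 [0.57746657 0.05427065] door ang -0.09298148617389286 open 0.23298148617389286 [0.57599516 0.05025369] [0.57804537 0.05792924]
door_418.png
door_448.png
scene0.png
top0.png
topz.png
wrist0.png
```

step_arm(
  commands=[
    [1, 0, -0.012, -0.007, 0],
    [1, 0, -0.026, -0.015, 0],
    [1, 0, -0.026, -0.015, 0],
    [1, -0.035, 0, 0, 0],
    [1, -0.035, 0, 0, 0],
    [1, -0.035, 0, 0, 0],
    [1, -0.03, 0, 0, 0],
    [1, 0, 0, 0.036, 0],
    [1, 0, 0, 0.036, 0],
    [1, 0, 0, 0.036, 0],
    [1, 0, 0, 0.036, 0],
  ],
)

```text
t: 5.4
tcp_pos: [0.5329, -0.0493, 0.2518]
tcp_rot: [0.377, 0.598, -0.376, 0.599]
contact_force: [0.8, 0.6, 0.6]
width: 0.0
```

```bash
python3 door.py; ls pics
```

```text
5.45 [ 0.5349 -0.0545  0.2506] [-2.76 -4.18 -1.41]
door_418.png
door_448.png
door_545.png
scene0.png
top0.png
topz.png
wrist0.pngdoor.py:7: RuntimeWarning: Mean of empty slice.
  P=C[m];c=P[:,:2].mean(0);v=np.linalg.svd(P[:,:2]-c)[2][0];v*=-np.sign(v[1]);print(len(P),c,'door ang',np.arctan2(v[0],-v[1]), 'open',.14-np.arctan2(v[0],-v[1]), P[:,:2].min(0),P[:,:2].max(0))
  ret = um.true_divide(
Traceback (most recent call last):
  File "door.py", line 7, in <module>
    P=C[m];c=P[:,:2].mean(0);v=np.linalg.svd(P[:,:2]-c)[2][0];v*=-np.sign(v[1]);print(len(P),c,'door ang',np.arctan2(v[0],-v[1]), 'open',.14-np.arctan2(v[0],-v[1]), P[:,:2].min(0),P[:,:2].max(0))
                                                                                                                                                                     ~~~~~~~~~~~^^^
ValueError: zero-size array to reduction operation minimum which has no identity
```

step_arm(
  commands=[
    [0.2, 0, -0.0145, 0.0258, 0],
    [0.2, 0, -0.0145, 0.0258, 0],
    [0.2, 0, -0.0145, 0.0258, 0],
    [0.2, 0, -0.0145, 0.0258, 0],
    [0.2, 0, -0.0145, 0.0258, 0],
    [0.2, 0, -0.0145, 0.0258, 0],
    [0.2, 0, -0.0145, 0.0258, 0],
    [0.2, 0, -0.0145, 0.0258, 0],
    [0.2, 0.04, 0, 0, 0],
    [0.2, 0.04, 0, 0, 0],
    [0.2, 0, 0, 0, 0],
    [0.2, 0, 0, 0, 0],
  ],
)

```text
t: 6.45
tcp_pos: [0.5158, -0.283, 0.1694]
tcp_rot: [0.377, 0.6, -0.376, 0.597]
contact_force: [-0.7, 0.4, 1.4]
width: 0.0342
```

```bash
sed -i 's/^P=C.*//' door.py; python3 door.py
cat > sl.py <<'E'
from h import *
T=pose('wrist');im,d=arm.get_image('wrist');C=cloud('wrist',d,T);s=arm.observe()
cv2.imwrite('pics/w_%d.png'%(s['t']*100),im)
m=(abs(C[...,0]-.519)<.045)&(abs(C[...,1]+.289)<.045)
hsv=cv2.cvtColor(im,cv2.COLOR_BGR2HSV)
g=m&(hsv[...,0]>40)&(hsv[...,0]<80)&(hsv[...,1]>120)
F=C[g]; F=F[F[:,2]>.044]; r=cv2.minAreaRect(F[:,:2].astype(np.float32)); print('fin',r,len(F),F[:,2].max(),np.median(F[:,2]))
w=m&(hsv[...,1]<70)&(hsv[...,2]>100)&(C[...,2]>.008)&(C[...,2]<.026)
P=C[w|g];P=P[P[:,2]>.008]; r=cv2.minAreaRect(P[:,:2].astype(np.float32));print('plate',r,len(P))
Tt=np.eye(4);Tt[:3,:3]=R.from_quat(s['tcp_rot']).as_matrix();print(s['tcp_pos'].round(4),Tt[:3,:3].round(4).tolist(),s['width'])
E
python3 sl.py; ls pics
```

```text
6.5 [ 0.5171 -0.2838  0.1721] [ 0.11 -0.06  1.08]
fin ((0.5254893898963928, -0.3059180676937103), (0.04145709052681923, 0.07390093058347702), 25.221525192260742) 829 0.25050716609899826 0.04958420421034712
plate ((0.509649395942688, -0.30501243472099304), (0.07540177553892136, 0.09150664508342743), 24.93355369567871) 5192
[ 0.5179 -0.2844  0.1735] [[0.0025, 0.9012, 0.4334], [-0.0023, 0.4334, -0.9012], [-1.0, 0.0013, 0.0031]] 0.03424723239482138
door_418.png
door_448.png
door_545.png
door_650.png
scene0.png
top0.png
topz.png
w_655.png
wrist0.png
```

View pics/w_655.png

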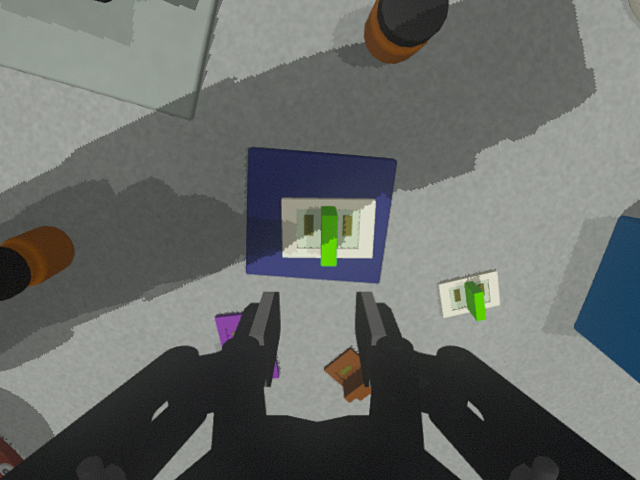

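View pics/door_650.png

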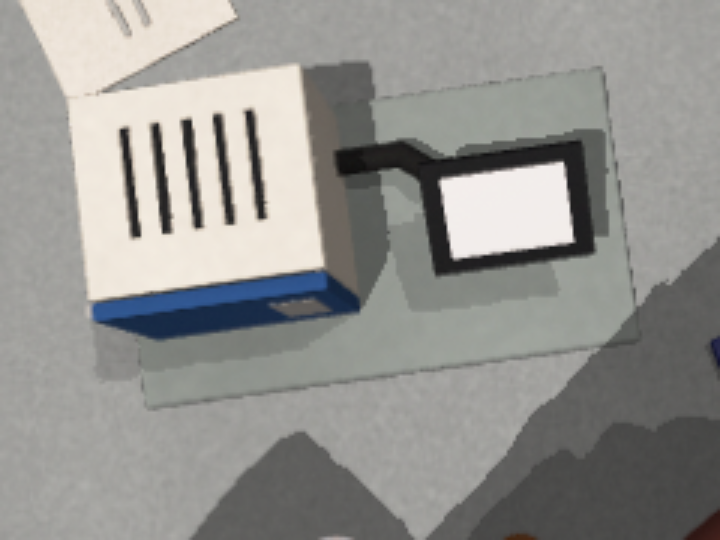

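Door is flush with the lamp-house front. The wrist view has the slide on the rest at (328,230), its fin upright in the picture and so parallel to the tool's y.

Run:
```python
from h import *
T=pose('wrist');im,d=arm.get_image('wrist');C=cloud('wrist',d,T);s=arm.observe()
r0=arm.cut_out('slide_centre','wrist')
for o in r0[:4]: print(round(o['score'],2),np.round(o['box']))
hsv=cv2.cvtColor(im,cv2.COLOR_BGR2HSV)
B=np.zeros((480,640),bool);B[190:275,275:385]=1
g=B&(hsv[...,0]>40)&(hsv[...,0]<80)&(hsv[...,1]>120)
F=C[g]; print(np.percentile(F[:,2],[2,50,98]))
F=F[(F[:,2]>.044)&(F[:,2]<.056)];r=cv2.minAreaRect(F[:,:2].astype(np.float32)); print('fin',r,len(F))
w=B&(abs(C[...,2]-.018)<.004)&(hsv[...,2]>60)&~((hsv[...,0]>105)&(hsv[...,0]<130)&(hsv[...,1]>110))
P=C[w];r=cv2.minAreaRect(P[:,:2].astype(np.float32));print('plate',r,len(P))
Rm=R.from_quat(s['tcp_rot']).as_matrix()
for nm,Q in (('fin',F),('plate',P)):
    q=(Q-s['tcp_pos'])@Rm; print(nm,'tool frame lo/hi',np.percentile(q,1.5,0).round(4),np.percentile(q,98.5,0).round(4))
print(s['tcp_pos'])
```

```text
0.85 [279. 198. 376. 269.]
0.7 [218. 312. 280. 376.]
0.59 [324. 347. 371. 403.]
0.56 [436. 268. 495. 321.]
[0.02282815 0.04947024 0.05107423]
fin ((0.5184322595596313, -0.2933930456638336), (0.03944455087184906, 0.011577557772397995), 24.75634002685547) 801
plate ((0.5180857181549072, -0.2936381995677948), (0.05046447366476059, 0.07633892446756363), 25.33932876586914) 4511
fin tool frame lo/hi [ 0.1229 -0.0229  0.0019] [0.1282 0.0157 0.013 ]
plate tool frame lo/hi [ 0.155  -0.0286 -0.0298] [0.159  0.0206 0.0444]
[ 0.51824794 -0.2847206   0.17399641]
```

step_arm(
  commands=[
    [0.2, 0, -0.0038, 0.0073, 0.5],
    [0.2, 0.035, 0, 0, 0],
    [0.2, 0.035, 0, 0, 0],
    [0.2, 0.03, 0, 0, 0],
    [0.2, 0.02, 0, 0, 0],
    [0.2, 0.01, 0, 0, 0],
    [0.2, 0, 0, 0, 0],
    [0.2, 0, 0, 0, 0],
  ],
)

```text
t: 7.32
tcp_pos: [0.5172, -0.2929, 0.0416]
tcp_rot: [0.379, 0.596, -0.379, 0.597]
contact_force: [0.2, -0.0, -0.1]
width: 0.034
```

Run:
```python
from h import *
im,d=arm.get_image('wrist');s=arm.observe();cv2.imwrite('pics/w_grasp.png',im)
for i in range(3): s=arm.observe();print(s['tcp_pos'].round(4),s['contact_force'].round(1))
```

```text
[ 0.5177 -0.2933  0.0425] [ 0.4 -0.6  0.1]
[ 0.5177 -0.2933  0.0425] [ 0.4 -0.6  0.1]
[ 0.5177 -0.2933  0.0425] [ 0.4 -0.6  0.1]
```

View pics/w_grasp.png

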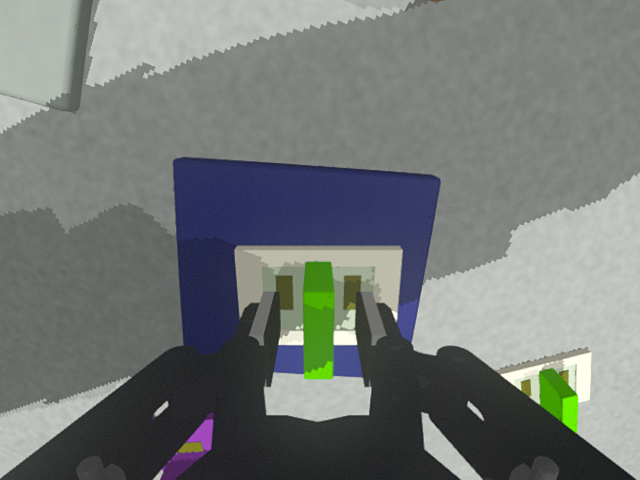

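step_arm(
  commands=[
    [1, 0, 0, 0, 0],
    [1, 0, 0, 0, 0],
    [1, 0, 0, 0, 0],
    [1, 0, 0, 0, 0],
    [1, 0, 0, 0, 0],
    [1, 0, 0, 0, 0],
  ],
  squeeze=20,
)

```text
t: 7.87
tcp_pos: [0.5177, -0.2932, 0.0423]
tcp_rot: [0.379, 0.596, -0.379, 0.598]
contact_force: [-0.5, 0.4, 7.1]
width: 0.0116
```

step_arm(
  commands=[
    [1, -0.01, 0, 0, 0],
    [1, -0.03, 0, 0, 0],
    [1, -0.03, 0, 0, 0],
    [1, -0.03, 0, 0, 0],
    [1, 0, 0, 0, 0],
    [1, 0, 0, 0, 0],
    [1, 0, 0, 0, 0],
  ],
)

```text
t: 8.45
tcp_pos: [0.5165, -0.2921, 0.1401]
tcp_rot: [0.379, 0.597, -0.379, 0.597]
contact_force: [-0.7, 0.1, -2.6]
width: 0.0113
```

Run:
```python
from h import *
im,d=arm.get_image('wrist');s=arm.observe();cv2.imwrite('pics/w_lift.png',im);print(s['tcp_pos'],s['contact_force'],s['width'])
```

```text
[ 0.51614597 -0.29174766  0.13923476] [ 0.6923808  -0.65570899 -1.62138474] 0.011764928922000565
```

View pics/w_lift.png

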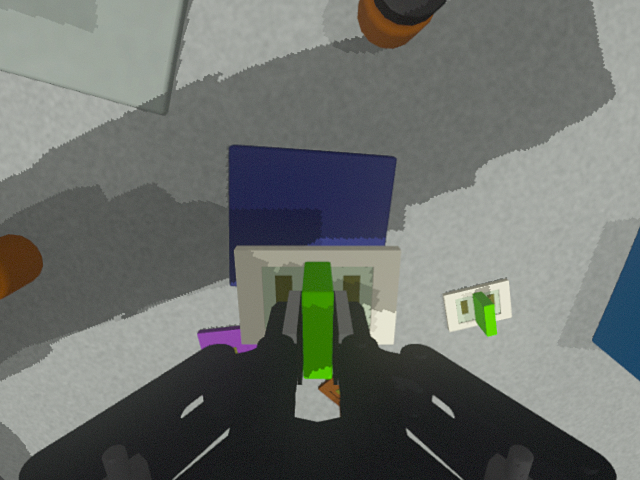

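```bash
cat > tilt.py <<'E'
from h import *
import sys
ci=arm.camera_info('wrist');M=np.array(ci['mount'])
s=arm.observe()
im,d=arm.get_image('wrist');C=cloud('wrist',d,M)   # tool frame
hsv=cv2.cvtColor(im,cv2.COLOR_BGR2HSV)
cv2.imwrite('pics/t_%d.png'%(s['t']*100),im)
# plate pts: off-fin, z window, near x~.018-.03
m=(abs(C[...,2])>.0225)&(abs(C[...,2])<.036)&(C[...,1]>-.035)&(C[...,1]<.05)&(C[...,0]>-.01)&(C[...,0]<.045)&(hsv[...,2]>90)
P=C[m]
for _ in range(8):
    A=np.c_[P[:,1:],np.ones(len(P))];k=np.linalg.lstsq(A,P[:,0],rcond=None)[0];r=P[:,0]-A@k;P=P[abs(r)<max(2.5*r.std(),.001)]
print('t',s['t'],'n',len(P),'slope about jaw axis (rad, + = far edge up)',np.arctan(-k[0]).round(4),'side',np.arctan(k[1]).round(4),'plate x at y=0',k[2].round(4),'sd',r.std().round(5),'y range',np.percentile(P[:,1],[1,99]).round(4),'z',np.percentile(P[:,2],[1,99]).round(4))
g=(hsv[...,0]>40)&(hsv[...,0]<80)&(hsv[...,1]>120)&(abs(C[...,2])<.02)&(C[...,0]<.03)&(C[...,0]>-.03)&(abs(C[...,1])<.05)
F=C[g];print('fin lo/hi',np.percentile(F,2,0).round(4),np.percentile(F,98,0).round(4))
print(s['tcp_pos'].round(4),R.from_quat(s['tcp_rot']).as_matrix()[:,1].round(3),s['contact_force'].round(1))
E
python3 tilt.py
```

```text
t 8.5 n 4808 slope about jaw axis (rad, + = far edge up) -0.0001 side 0.0017 plate x at y=0 0.025 sd 0.00073 y range [-0.0236  0.0252] z [-0.0357  0.0357]
fin lo/hi [-0.0084 -0.018  -0.0053] [0.0201 0.0205 0.0062]
[ 0.5161 -0.2917  0.1392] [ 0.905  0.425 -0.001] [ 0.7 -0.7 -1.6]
```

Run:
```python
from h import *
im,d=arm.get_image('top');C=cloud('top',d,pose('top'))
im2,d2=arm.get_image('scene');C2=cloud('scene',d2,pose('scene'))
for CC in (C,C2):
    m=(CC[...,2]>.140)&(CC[...,2]<.165)&(CC[...,0]>.5)&(CC[...,0]<.62)
    for y in (.07,.10,.13,.16):
        P=CC[m&(abs(CC[...,1]-y)<.006)]; P=P[P[:,0].argsort()]
        print(y,'front x',np.percentile(P[:,0],[1,4]).round(4),'z near front',np.median(P[P[:,0]<P[0,0]+.012][:,2]).round(4),'z behind',np.median(P[P[:,0]>P[0,0]+.02][:,2]).round(4))
for CC,n in((C,'top'),(C2,'scene')):
    P=CC[(abs(CC[...,0]-.627)<.030)&(abs(CC[...,1]+.065)<.038)&(CC[...,2]>.09)&(CC[...,2]<.14)]
    for _ in range(8):
        A=np.c_[P[:,:2],np.ones(len(P))]; k=np.linalg.lstsq(A,P[:,2],rcond=None)[0]; r=P[:,2]-A@k; P=P[abs(r)<max(2.5*r.std(),.0008)]
    nn=np.array([-k[0],-k[1],1]);nn/=np.linalg.norm(nn);print(n,'tilt',np.arccos(nn[2]).round(4),'yaw',np.arctan2(-nn[1],-nn[0]).round(4),len(P),'z',k@[.625,-.065,1])
    # all face pts near plane, rect
    Q=CC[(abs(CC[...,0]-.627)<.07)&(abs(CC[...,1]+.065)<.09)]
    Q=Q[abs(Q@nn-np.median(P@nn))<.004]
    x=np.array([np.cos(.14),np.sin(.14),0]);x-=nn*(x@nn);x/=np.linalg.norm(x);y=np.cross(nn,x)
    q=np.stack([Q@x,Q@y],1);lo=np.percentile(q,1,0);hi=np.percentile(q,99,0);mid=(lo+hi)/2
    print('size',hi-lo,'centre',(x*mid[0]+y*mid[1]+nn*np.median(P@nn)).round(4))
s=arm.observe();print(s['t'])
```

```text
0.07 front x [0.5647 0.5663] z near front 0.1489 z behind 0.1528
0.1 front x [0.5603 0.5612] z near front 0.1492 z behind 0.1527
0.13 front x [0.5554 0.5568] z near front 0.1489 z behind 0.1526
0.16 front x [0.5509 0.5525] z near front 0.149 z behind 0.1527
0.07 front x [0.5617 0.5646] z near front 0.1483 z behind 0.152
0.1 front x [0.5583 0.5597] z near front 0.1492 z behind 0.1521
0.13 front x [0.5536 0.5556] z near front 0.1488 z behind 0.1523
0.16 front x [0.5497 0.5517] z near front 0.1485 z behind 0.1522
top tilt 0.4603 yaw 0.148 1296 z 0.111808502911485
size [0.07472201 0.10355274] centre [ 0.6253 -0.0648  0.1119]
scene tilt 0.4276 yaw 0.1489 888 z 0.11338464038701293
size [0.07802382 0.10386009] centre [ 0.6233 -0.0651  0.1126]
8.65
```

step_arm(
  commands=[
    [1, -0.025, 0, 0, 5.6],
    [1, -0.025, 0, 0, 5.6],
    [1, -0.025, 0, 0, 5.5],
    [1, 0, 0, 0, 0],
  ],
)

```text
t: 8.98
tcp_pos: [0.5179, -0.2933, 0.22]
tcp_rot: [0.463, 0.532, -0.463, 0.536]
contact_force: [-0.2, -0.4, -0.9]
width: 0.0118
```

step_arm(
  commands=[
    [1, 0, 0.0066, -0.0335, 0],
    [1, 0, 0.0066, -0.0335, 0],
    [1, 0, 0.0066, -0.0335, 0],
    [1, 0, 0.0066, -0.0335, 0],
    [1, 0, 0.0066, -0.0335, 0],
    [1, 0, 0.0066, -0.0335, 0],
    [1, 0, 0.0066, -0.0335, 0],
    [1, 0, 0.0066, -0.0335, 0],
    [1, 0, 0.0066, -0.0335, 0],
    [1, 0, 0.0066, -0.0335, 0],
    [1, 0, 0.0066, -0.0335, 0],
    [1, 0, 0.0066, -0.0335, 0],
  ],
)

```text
t: 9.98
tcp_pos: [0.5353, 0.1188, 0.2141]
tcp_rot: [0.461, 0.536, -0.462, 0.535]
contact_force: [1.1, 0.1, -1.4]
width: 0.0117
```

step_arm(
  commands=[
    [1, 0, 0, 0, 0],
    [1, 0, 0, 0, 0],
  ],
)

```text
t: 10.15
tcp_pos: [0.5352, 0.1187, 0.2141]
tcp_rot: [0.46, 0.537, -0.461, 0.536]
contact_force: [-0.4, -0.4, -2.5]
width: 0.0116
```

```bash
python3 tilt.py
```

```text
t 10.15 n 4812 slope about jaw axis (rad, + = far edge up) 0.0015 side 0.0021 plate x at y=0 0.0249 sd 0.00072 y range [-0.0235  0.0253] z [-0.0358  0.0357]
fin lo/hi [-0.0089 -0.0177 -0.0052] [0.0199 0.0206 0.0064]
[0.5352 0.1187 0.2141] [ 0.989  0.151 -0.002] [-0.4 -0.4 -2.5]
```

step_arm(
  commands=[
    [1, 0.02, 0, 0, 0],
    [1, 0.011, 0, 0, 0],
    [1, 0.003, 0, 0, 0],
    [1, 0.002, -0.001, 0, 0],
    [1, 0, 0, 0, 0],
  ],
)

```text
t: 10.62
tcp_pos: [0.5348, 0.1159, 0.1796]
tcp_rot: [0.462, 0.535, -0.462, 0.535]
contact_force: [-2.2, -1.1, 2.1]
width: 0.0115
```

step_arm(
  commands=[
    [1, 0.002, -0.002, 0, 0],
    [1, 0.002, -0.002, 0, 0],
    [1, 0, 0, 0, 0],
  ],
)

```text
t: 10.87
tcp_pos: [0.5319, 0.1154, 0.1766]
tcp_rot: [0.463, 0.534, -0.461, 0.536]
contact_force: [0.6, -0.4, 7.5]
width: 0.011
```

```bash
python3 tilt.py
```

```text
t 10.8667 n 6954 slope about jaw axis (rad, + = far edge up) 0.0283 side 0.0008 plate x at y=0 0.0241 sd 0.00154 y range [-0.0202  0.0495] z [-0.0357  0.0357]
fin lo/hi [-0.0112 -0.018  -0.0052] [0.0178 0.0226 0.0064]
[0.5319 0.1154 0.1766] [0.989 0.146 0.003] [ 0.6 -0.4  7.5]
```

```bash
sed -i 's/(C\[...,1\]<.05)&(C\[...,0\]>-.01)/(C[...,1]<.022)\&(C[...,0]>-.01)/' tilt.py; python3 tilt.py; ls -t pics|head -1
```

```text
t 10.9167 n 3905 slope about jaw axis (rad, + = far edge up) 0.1157 side 0.0021 plate x at y=0 0.0242 sd 0.0007 y range [-0.0207  0.0217] z [-0.0358  0.0358]
fin lo/hi [-0.0111 -0.018  -0.0052] [0.018  0.0226 0.0064]
[0.5319 0.1154 0.1766] [0.989 0.146 0.003] [-0.1 -1.1  6.6]
t_1091.png
```

```bash
cp pics/$(ls -t pics|head -1) pics/cur1.png
```

```text
(no output)
```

View pics/cur1.png

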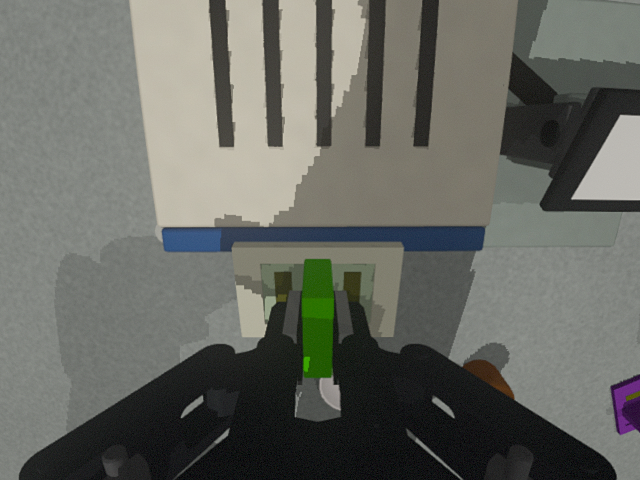

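step_arm(
  commands=[
    [1, 0.002, -0.0015, 0, 0],
    [1, 0.002, -0.0015, 0, 0],
    [1, 0.002, -0.0015, 0, 0],
    [1, 0.002, -0.0015, 0, 0],
    [1, 0, 0, 0, 0],
  ],
)

```text
t: 11.38
tcp_pos: [0.526, 0.1146, 0.1686]
tcp_rot: [0.463, 0.534, -0.461, 0.536]
contact_force: [1.0, -0.2, 7.4]
width: 0.0117
```

```bash
python3 tilt.py
```

```text
t 11.3833 n 3016 slope about jaw axis (rad, + = far edge up) 0.3572 side 0.0023 plate x at y=0 0.0241 sd 0.00067 y range [-0.0141  0.0217] z [-0.0358  0.0358]
fin lo/hi [-0.0162 -0.0179 -0.0052] [0.0114 0.0266 0.0064]
[0.526  0.1146 0.1686] [0.989 0.146 0.003] [ 1.  -0.2  7.4]
```

step_arm(
  commands=[
    [1, 0.0015, -0.001, 0, 0],
    [1, 0.0013, -0.001, 0, 0],
    [1, 0, 0, 0, 0],
  ],
)

```text
t: 11.68
tcp_pos: [0.5242, 0.1143, 0.1659]
tcp_rot: [0.463, 0.534, -0.461, 0.536]
contact_force: [0.3, -0.9, 6.3]
width: 0.0114
```

```bash
python3 tilt.py
```

```text
t 11.6833 n 2687 slope about jaw axis (rad, + = far edge up) 0.4295 side 0.0034 plate x at y=0 0.0245 sd 0.00062 y range [-0.0116  0.0218] z [-0.0358  0.0358]
fin lo/hi [-0.0177 -0.0174 -0.0052] [0.0095 0.0278 0.0064]
[0.5242 0.1143 0.1659] [0.989 0.146 0.003] [ 0.3 -0.9  6.3]
```

step_arm(
  commands=[
    [1, -0.005, 0, 0, 0],
    [1, -0.02, 0, 0, 0],
    [1, -0.03, -0.02, 0.02, 0],
    [1, 0, -0.005, 0.035, 0],
    [1, 0, 0, 0.035, 0],
    [1, 0, 0, 0.035, 0],
    [1, 0, 0, 0.035, 0],
    [1, 0, 0, 0.01, 0],
    [1, 0, 0, 0, 0],
    [1, 0, 0, 0, 0],
    [1, 0, 0, 0, 0],
  ],
)

```text
t: 12.65
tcp_pos: [0.523, -0.056, 0.2193]
tcp_rot: [0.462, 0.536, -0.462, 0.535]
contact_force: [0.2, 0.6, -1.6]
width: 0.0116
```

```bash
python3 tilt.py
python3 - <<'E'
from h import *
T=pose('wrist');im,d=arm.get_image('wrist');C=cloud('wrist',d,T);s=arm.observe()
r0=arm.cut_out('face_mid','wrist')
for o in r0[:3]: print(round(o['score'],2),np.round(o['box']))
cv2.imwrite('pics/wf.png',im); np.save('Cw.npy',C)
E
```

```text
t 12.65 n 2889 slope about jaw axis (rad, + = far edge up) 0.4254 side 0.0025 plate x at y=0 0.0246 sd 0.00071 y range [-0.0114  0.0218] z [-0.0357  0.0357]
fin lo/hi [-0.0174 -0.0183 -0.0052] [0.0096 0.0277 0.0063]
[ 0.523  -0.056   0.2193] [ 0.989  0.147 -0.001] [ 0.2  0.6 -1.6]
0.85 [267.  26. 458. 149.]
```

View pics/wf.png

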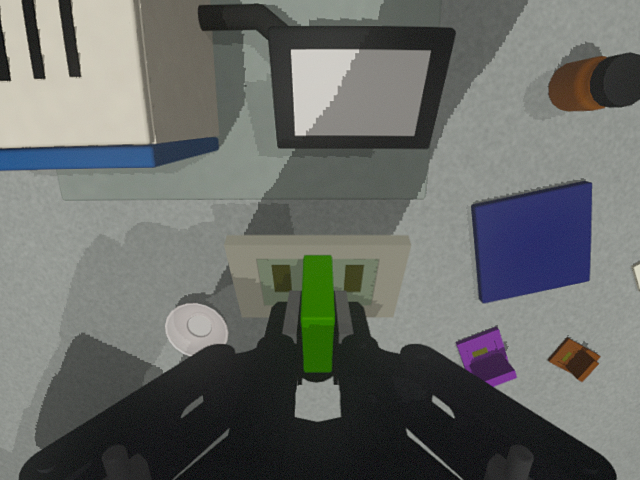

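The slide hangs tilted in the grip at (318,290); the stage face shows whole at (267–458, 26–149). Now I'll measure face and slide together with this camera.

```bash
cat > rel.py <<'E'
from h import *
M=np.array(arm.camera_info('wrist')['mount'])
s=arm.observe();im,d=arm.get_image('wrist');C=cloud('wrist',d,M)
hsv=cv2.cvtColor(im,cv2.COLOR_BGR2HSV)
def fit(P):
    for _ in range(10):
        A=np.c_[P[:,1:],np.ones(len(P))];k=np.linalg.lstsq(A,P[:,0],rcond=None)[0];r=P[:,0]-A@k;P=P[abs(r)<max(2.5*r.std(),.0007)]
    n=np.array([-1,k[0],k[1]]);n/=np.linalg.norm(n); return n,P,r.std()
o=arm.cut_out('face_mid','wrist')[0];m=cv2.erode(o['mask'].astype(np.uint8),np.ones((9,9)))>0
P=C[m];P=P[abs(P[:,0]-np.median(P[:,0]))<.03]
nf,P,sd=fit(P)
y=np.cross(nf,[0,1,0]);xf=np.array([0,1,0])-nf*nf[1];xf/=np.linalg.norm(xf);yf=np.cross(nf,xf)
# all face points
box=np.zeros((480,640),bool);l,t,r_,b=[int(v) for v in o['box']];box[max(t-8,0):b+8,max(l-8,0):r_+8]=1
Q=C[box&(d>0)];Q=Q[abs((Q-P.mean(0))@nf)<.003]
q=np.stack([Q@xf,Q@yf],1);r=cv2.minAreaRect(q.astype(np.float32));lo=np.percentile(q,.7,0);hi=np.percentile(q,99.3,0);mid=(lo+hi)/2
cf=xf*mid[0]+yf*mid[1]+nf*(P.mean(0)@nf)
print('face: tilt',np.arctan2(nf[1],nf[0]).round(4),np.arctan2(-nf[1],-nf[0]).round(4),'n',nf.round(4),'sd',sd.round(5),'size',(hi-lo).round(4),'rect',r[1],r[2],'centre tool',cf.round(4))
# white window
w=box&(hsv[...,2]>90)&(hsv[...,1]<60);Q=C[w];Q=Q[abs((Q-P.mean(0))@nf)<.003];q=np.stack([Q@xf,Q@yf],1);r=cv2.minAreaRect(q.astype(np.float32));lo=np.percentile(q,.7,0);hi=np.percentile(q,99.3,0);mid=(lo+hi)/2
print('window size',(hi-lo).round(4),'rect',r,'centre',(xf*mid[0]+yf*mid[1]+nf*(P.mean(0)@nf)).round(4))
# slide
m=(abs(C[...,2])>.0225)&(abs(C[...,2])<.036)&(C[...,1]>-.035)&(C[...,1]<.045)&(C[...,0]>-.01)&(C[...,0]<.045)&(hsv[...,2]>90)
ns,P2,sd2=fit(C[m]); 
xs=np.array([0,1,0])-ns*ns[1];xs/=np.linalg.norm(xs);ys=np.cross(ns,xs)
v=P2@xs;print('slide n',ns.round(4),'x extent of seen plate top',np.percentile(v,[1,99]).round(4),'top height along n',(P2.mean(0)@ns).round(4),'face/slide angle',np.arccos(nf@ns).round(4), 'about y',(np.arctan2(nf[1],-nf[0])-np.arctan2(ns[1],-ns[0])).round(4))
# far edge of plate top = max v -> center 25 mm back ; y centre ~ fin mid
a=np.concatenate([P2]);vmax=np.percentile(v,99.7)
g=(hsv[...,0]>40)&(hsv[...,0]<80)&(hsv[...,1]>120)&(abs(C[...,2])<.02)&(C[...,0]<.03)&(C[...,0]>-.03)&(abs(C[...,1])<.05)
F=C[g];zc=np.percentile(F[:,2],[2,98]).mean();fx=F@xs;print('fin x range',np.percentile(fx,[1,99]).round(4),'zc',zc.round(4),'fin top n',np.percentile(F@ns,99).round(4))
h=P2.mean(0)@ns-.006
cu=xs*(vmax-.025)+ns*h; cu=cu+np.array([0,0,zc-cu[2]])
print('slide_under (edge)',cu.round(4))
mid2=np.percentile(fx,99)-.02; cu2=xs*mid2+ns*h;cu2[2]=zc;print('slide_under (fin)',cu2.round(4))
print('tcp',s['tcp_pos'].round(4),'t',s['t'])
E
python3 rel.py
```

```text
face: tilt -2.6786 0.463 n [-8.947e-01 -4.466e-01  2.000e-04] sd 0.00074 size [0.0744 0.1037] rect (0.07632344961166382, 0.10611089318990707) 0.24233072996139526 centre tool [0.1076 0.0974 0.0252]
window size [0.0537 0.0795] rect ((0.038237314671278, -0.019081588834524155), (0.056325215846300125, 0.0936427190899849), 0.2817590832710266) centre [0.1078 0.097  0.0252]
slide n [-0.9091 -0.4166  0.0018] x extent of seen plate top [-0.0224  0.0267] top height along n -0.0223 face/slide angle 0.0334 about y -0.0333
fin x range [-0.0167  0.0224] zc 0.0006 fin top n 0.0106
slide_under (edge) [0.0249 0.0137 0.0006]
slide_under (fin) [0.0248 0.014  0.0006]
tcp [ 0.5232 -0.0556  0.2195] t 12.8
```

step_arm(
  commands=[
    [1, 0.01, 0.02, 0.008, 0],
    [1, 0.015, 0.02, 0.008, 0],
    [1, 0.02, 0.02, 0.0086, 0],
    [1, 0.02, 0.0143, 0, 0],
    [1, 0, 0, 0, 0],
    [1, 0, 0, 0, 0],
    [1, 0, 0, 0, 0],
  ],
)

```text
t: 13.48
tcp_pos: [0.6002, -0.0697, 0.1553]
tcp_rot: [0.462, 0.536, -0.462, 0.536]
contact_force: [0.3, 0.5, -2.0]
width: 0.0118
```

```bash
python3 tilt.py
python3 - <<'E'
from h import *
for n in ['scene','top']:
    im,d=arm.get_image(n);cv2.imwrite(f'pics/ap_{n}.png',cv2.resize(im[220:420,200:460] if n=='scene' else im[110:260,200:400],None,fx=3,fy=3))
im,d=arm.get_image('wrist');cv2.imwrite('pics/ap_w.png',im)
E
```

```text
t 13.4833 n 2904 slope about jaw axis (rad, + = far edge up) 0.4257 side 0.0027 plate x at y=0 0.0246 sd 0.00074 y range [-0.0115  0.0217] z [-0.0357  0.0357]
fin lo/hi [-0.0175 -0.0175 -0.0052] [0.0095 0.0277 0.0063]
[ 0.6002 -0.0697  0.1553] [0.989 0.148 0.   ] [ 0.3  0.5 -2. ]
```

View pics/ap_scene.png

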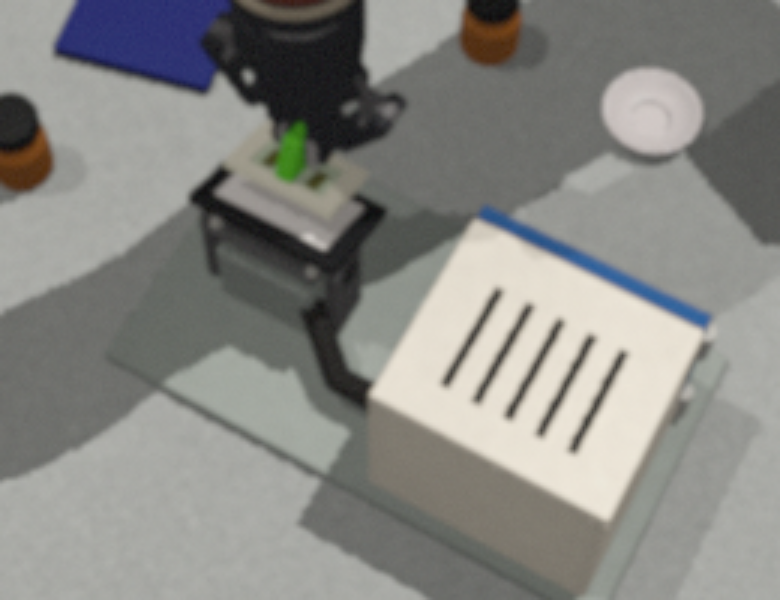

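View pics/ap_w.png

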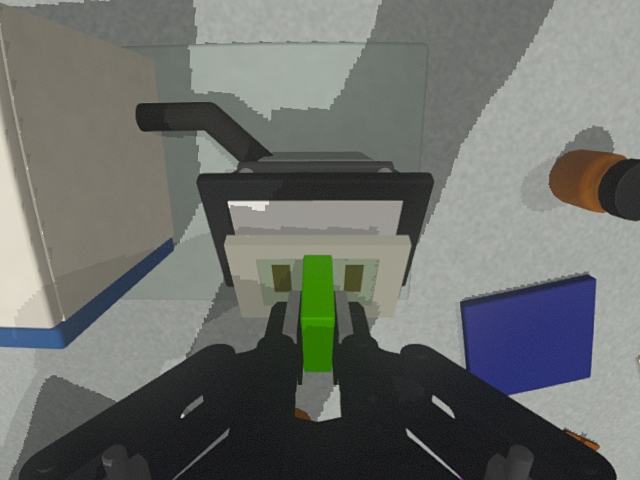

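Aligned: plate and face are centred on the same image column (≈317). Now I'll approach along the face normal.

step_arm(
  commands=[
    [1, 0.0081, 0.004, 0, 0],
    [1, 0.0054, 0.0027, 0, 0],
    [1, 0.0027, 0.0013, 0, 0],
    [1, 0.0018, 0.0009, 0, 0],
    [1, 0, 0, 0, 0],
  ],
)

```text
t: 14.1
tcp_pos: [0.6089, -0.0687, 0.1358]
tcp_rot: [0.462, 0.536, -0.462, 0.535]
contact_force: [-2.0, -0.4, -0.1]
width: 0.0117
```

step_arm(
  commands=[
    [1, 0.0018, 0.0009, 0, 0],
    [1, 0.0018, 0.0009, 0, 0],
    [1, 0, 0, 0, 0],
    [1, 0, 0, 0, 0],
  ],
)

```text
t: 14.43
tcp_pos: [0.6108, -0.0685, 0.1329]
tcp_rot: [0.462, 0.536, -0.462, 0.535]
contact_force: [-3.6, 1.0, 1.2]
width: 0.0117
```

```bash
python3 tilt.py
```

```text
t 14.4333 n 2935 slope about jaw axis (rad, + = far edge up) 0.4256 side 0.0031 plate x at y=0 0.0246 sd 0.00077 y range [-0.0114  0.0217] z [-0.0357  0.0357]
fin lo/hi [-0.0175 -0.0173 -0.0052] [0.0097 0.0277 0.0063]
[ 0.6108 -0.0685  0.1329] [ 0.989  0.147 -0.   ] [-3.6  1.   1.2]
```

step_arm(
  commands=[
    [1, 0.0018, 0.0009, 0, 0],
    [1, 0.0018, 0.0009, 0, 0],
    [1, 0.0018, 0.0009, 0, 0],
    [1, 0, 0, 0, 0],
    [1, 0, 0, 0, 0],
  ],
)

```text
t: 14.9
tcp_pos: [0.6135, -0.0682, 0.1279]
tcp_rot: [0.462, 0.536, -0.462, 0.535]
contact_force: [-7.3, -0.0, 5.0]
width: 0.0116
```

```bash
python3 tilt.py
```

```text
t 14.9 n 2929 slope about jaw axis (rad, + = far edge up) 0.4254 side 0.0032 plate x at y=0 0.0246 sd 0.00074 y range [-0.0114  0.0217] z [-0.0357  0.0358]
fin lo/hi [-0.0175 -0.0176 -0.0052] [0.0094 0.0275 0.0063]
[ 0.6135 -0.0682  0.1279] [ 0.989  0.147 -0.   ] [-7.3 -0.   5. ]
```

```bash
cat > al.py <<'E'
from h import *
s=arm.observe()
u=np.array([np.cos(.148),np.sin(.148),0]);v=np.array([-u[1],u[0],0])
for name in ['wrist','scene','top']:
    T=pose(name);im,d=arm.get_image(name);C=cloud(name,d,T)
    cv2.imwrite(f'pics/al_{name}_{int(s["t"]*100)}.png',im)
    hsv=cv2.cvtColor(im,cv2.COLOR_BGR2HSV)
    c0=s['tcp_pos']+np.array([0,0,-.0248])+.014*u
    Q=C-c0; a=Q@u;b=Q@v;z=Q[...,2]; hh=z-a*np.tan(.445)  # height over tilted plane through slide_under
    def fit(m):
        A=np.c_[a[m],b[m],np.ones(m.sum())];y=z[m]
        for _ in range(10):
            k=np.linalg.lstsq(A,y,rcond=None)[0];r=y-A@k;ok=abs(r)<max(2.5*r.std(),.0006);A=A[ok];y=y[ok]
        return np.arctan(k[0]),np.arctan(k[1]),k[2],len(y),A[:,0].min(),A[:,0].max(),A[:,1].min(),A[:,1].max()
    ms=(abs(hh-.0065)<.004)&(abs(a)<.022)&(abs(b)<.036)&(abs(b)>.009)&(hsv[...,2]>80)
    mf=(abs(hh)<.0035)&(abs(a)<.034)&(abs(b)<.049)&((abs(b)>.042)|(a>.030))
    for n,m in(('slide',ms),('face',mf)):
        if m.sum()>30: print(name,n,np.round(fit(m),4))
    if name!='x':
        m=(abs(hh)<.0035)&(abs(a)<.055)&(abs(b)<.075)&(hsv[...,2]<75)
        print('   dark face a,b range',np.percentile(a[m],[1,99]).round(4),np.percentile(b[m],[1,99]).round(4),m.sum())
        m=(abs(hh-.006)<.004)&(abs(a)<.04)&(abs(b)<.055)&(hsv[...,2]>90)&(hsv[...,1]<90)
        print('   slide a,b range',np.percentile(a[m],[1,99]).round(4),np.percentile(b[m],[1,99]).round(4),m.sum())
print(s['tcp_pos'].round(4),s['contact_force'].round(1))
E
python3 al.py
```

```text
wrist slide [ 4.350e-01  2.300e-03  6.300e-03  7.038e+03 -2.200e-02  2.080e-02
 -3.600e-02  3.600e-02]
wrist face [ 4.650e-01  1.200e-03 -7.000e-04  5.104e+03 -3.290e-02  3.400e-02
 -4.900e-02  4.900e-02]
   dark face a,b range [-0.03    0.0355] [-0.0511  0.052 ] 10421
   slide a,b range [-0.0245  0.0209] [-0.0378  0.037 ] 9274
scene slide [ 3.914e-01 -3.300e-03  6.600e-03  3.800e+02 -2.190e-02  2.150e-02
 -3.600e-02  3.600e-02]
scene face [ 4.344e-01 -1.800e-03 -6.000e-04  2.580e+02 -3.390e-02  3.390e-02
 -4.900e-02  4.900e-02]
   dark face a,b range [-0.0315  0.0368] [-0.0485  0.0546] 453
   slide a,b range [-0.0276  0.0216] [-0.0385  0.0386] 524
top face [ 4.775e-01  1.100e-03 -5.000e-04  3.300e+01 -3.090e-02  2.160e-02
 -4.880e-02 -4.220e-02]
   dark face a,b range [-0.031   0.0235] [-0.0512 -0.0167] 98
   slide a,b range [-0.0234 -0.0159] [-0.0373 -0.0275] 21
[ 0.6134 -0.0682  0.1279] [-6.   0.9  3.4]
```

step_arm(
  commands=[
    [1, 0.0018, 0.0009, 0, 0],
    [1, 0.0018, 0.0009, 0, 0],
    [1, 0, 0, 0, 0],
  ],
)

```text
t: 15.35
tcp_pos: [0.6152, -0.068, 0.1244]
tcp_rot: [0.462, 0.535, -0.462, 0.535]
contact_force: [-8.1, 0.1, 5.3]
width: 0.0113
```

step_arm(
  commands=[
    [1, 0.0009, 0.0004, 0, 0],
    [1, 0, 0, 0, 0],
  ],
)

```text
t: 15.52
tcp_pos: [0.6153, -0.068, 0.1241]
tcp_rot: [0.461, 0.536, -0.462, 0.535]
contact_force: [-11.1, -0.1, 10.5]
width: 0.0116
```

```bash
python3 tilt.py
```

```text
t 15.5167 n 2864 slope about jaw axis (rad, + = far edge up) 0.4317 side 0.0039 plate x at y=0 0.0246 sd 0.00073 y range [-0.0115  0.0217] z [-0.0356  0.0357]
fin lo/hi [-0.0176 -0.0174 -0.0052] [0.009  0.0275 0.0063]
[ 0.6153 -0.068   0.1241] [ 0.989  0.147 -0.001] [-11.1  -0.1  10.5]
```

step_arm(
  commands=[
    [1, 0.0005, 0.0002, 0, 0],
    [1, 0, 0, 0, 0],
  ],
)

```text
t: 15.73
tcp_pos: [0.6153, -0.0679, 0.124]
tcp_rot: [0.461, 0.536, -0.462, 0.535]
contact_force: [-13.2, 0.9, 13.6]
width: 0.0117
```

step_arm(
  commands=[
    [1, 0.0005, 0.0002, 0, 0],
    [1, 0, 0, 0, 0],
  ],
)

```text
t: 15.9
tcp_pos: [0.6154, -0.0679, 0.1236]
tcp_rot: [0.461, 0.536, -0.462, 0.535]
contact_force: [-15.8, -0.6, 15.0]
width: 0.0117
```

```bash
python3 tilt.py;python3 al.py
```

```text
t 15.9 n 2886 slope about jaw axis (rad, + = far edge up) 0.4418 side 0.0041 plate x at y=0 0.0246 sd 0.00074 y range [-0.0116  0.0217] z [-0.0357  0.0358]
fin lo/hi [-0.0178 -0.0176 -0.0052] [0.009  0.0276 0.0063]
[ 0.6154 -0.0679  0.1236] [ 0.989  0.147 -0.001] [-15.8  -0.6  15. ]
wrist slide [ 4.504e-01  2.700e-03  6.600e-03  6.973e+03 -2.200e-02  2.110e-02
 -3.600e-02  3.600e-02]
wrist face [ 4.639e-01  1.600e-03  1.000e-04  4.885e+03 -3.300e-02  3.400e-02
 -4.900e-02  4.900e-02]
   dark face a,b range [-0.0302  0.0357] [-0.0511  0.052 ] 10645
   slide a,b range [-0.0246  0.0212] [-0.0378  0.0371] 9464
scene slide [ 3.994e-01 -4.900e-03  6.700e-03  3.980e+02 -2.130e-02  2.190e-02
 -3.590e-02  3.590e-02]
scene face [ 4.381e-01 -2.200e-03  2.000e-04  2.500e+02 -3.380e-02  3.390e-02
 -4.900e-02  4.890e-02]
   dark face a,b range [-0.0319  0.0368] [-0.048   0.0545] 469
   slide a,b range [-0.0266  0.0233] [-0.0388  0.0402] 551
top face [ 4.543e-01  1.324e-01  5.200e-03  3.500e+01 -3.040e-02  2.510e-02
 -4.890e-02 -4.230e-02]
   dark face a,b range [-0.031   0.0242] [-0.0512 -0.0151] 109
   slide a,b range [-0.0233 -0.0154] [-0.0364 -0.0259] 22
[ 0.6153 -0.0679  0.1237] [-16.1   0.2  13.5]
```

step_arm(
  commands=[
    [1, -0.0018, -0.0009, 0, 0],
    [1, -0.0045, -0.0023, 0, 0],
    [1, -0.0045, -0.0023, 0, 0],
    [1, -0.0045, -0.0023, 0, 0],
    [1, -0.0018, 0.0036, 0, 0],
    [1, 0, 0, 0, 0],
    [1, 0, 0, 0, 0],
  ],
)

```text
t: 16.68
tcp_pos: [0.6126, -0.0684, 0.139]
tcp_rot: [0.462, 0.535, -0.462, 0.536]
contact_force: [0.1, 0.5, -1.8]
width: 0.0114
```

```bash
python3 tilt.py;python3 rel.py
```

```text
t 16.6833 n 2906 slope about jaw axis (rad, + = far edge up) 0.4368 side 0.0038 plate x at y=0 0.0246 sd 0.00076 y range [-0.0114  0.0217] z [-0.0358  0.0358]
fin lo/hi [-0.0177 -0.0176 -0.0052] [0.0089 0.0275 0.0063]
[ 0.6126 -0.0684  0.139 ] [0.989 0.147 0.001] [ 0.1  0.5 -1.8]
face: tilt -2.6783 0.4633 n [-0.8946 -0.4469  0.0014] sd 0.00054 size [0.0749 0.1039] rect (0.10562079399824142, 0.078019879758358) 89.40150451660156 centre tool [ 0.0268  0.0117 -0.0003]
window size [0.07   0.1048] rect ((-0.0029616504907608032, 0.00042713433504104614), (0.10556728392839432, 0.0767529308795929), 89.49494171142578) centre [ 0.0282  0.0089 -0.0003]
slide n [-0.9036 -0.4284  0.0023] x extent of seen plate top [-0.0229  0.0266] top height along n -0.0222 face/slide angle 0.0205 about y -0.0205
fin x range [-0.016   0.0223] zc 0.0006 fin top n 0.0108
slide_under (edge) [0.0246 0.0139 0.0006]
slide_under (fin) [0.0245 0.0142 0.0006]
tcp [ 0.6123 -0.0683  0.1387] t 16.7333
```

step_arm(
  commands=[
    [1, 0.0029, 0.0015, 0, 0],
    [1, 0.0029, 0.0014, 0, 0],
    [1, 0.0029, 0.0015, 0, 0],
    [1, 0.0029, 0.0014, 0, 0],
    [1, 0.0003, -0.0005, 0, 0],
    [1, 0.0003, -0.0006, 0, 0],
    [1, 0.0003, -0.0006, 0, 0],
    [1, 0.0003, -0.0006, 0, 0],
    [1, 0, 0, 0, 0],
  ],
)

```text
t: 17.58
tcp_pos: [0.617, -0.0678, 0.1277]
tcp_rot: [0.462, 0.535, -0.461, 0.537]
contact_force: [0.4, 1.4, 8.0]
width: 0.0114
```

```bash
python3 tilt.py;python3 al.py
```

```text
t 17.5833 n 2839 slope about jaw axis (rad, + = far edge up) 0.4442 side 0.0039 plate x at y=0 0.0246 sd 0.00073 y range [-0.0111  0.0218] z [-0.0357  0.0357]
fin lo/hi [-0.0179 -0.0175 -0.0052] [0.0088 0.0277 0.0063]
[ 0.617  -0.0678  0.1277] [0.989 0.147 0.004] [0.4 1.4 8. ]
wrist slide [ 4.581e-01  2.300e-03  6.600e-03  6.900e+03 -2.200e-02  2.080e-02
 -3.600e-02  3.600e-02]
wrist face [ 4.481e-01  1.300e-03 -1.000e-04  4.462e+03 -3.400e-02  3.280e-02
 -4.900e-02  4.900e-02]
   dark face a,b range [-0.0346  0.0326] [-0.0509  0.0521] 10200
   slide a,b range [-0.0243  0.0212] [-0.0378  0.037 ] 9455
scene slide [ 4.029e-01 -4.800e-03  6.800e-03  3.970e+02 -2.160e-02  2.190e-02
 -3.590e-02  3.590e-02]
scene face [ 4.177e-01 -2.500e-03 -1.000e-04  2.310e+02 -3.390e-02  3.370e-02
 -4.900e-02  4.880e-02]
   dark face a,b range [-0.0365  0.0337] [-0.048   0.0545] 475
   slide a,b range [-0.0264  0.0218] [-0.0479  0.0398] 539
top face [ 4.582e-01 -1.199e-01 -6.300e-03  4.200e+01 -3.360e-02  2.440e-02
 -4.900e-02 -4.210e-02]
   dark face a,b range [-0.0338  0.0242] [-0.0509 -0.013 ] 139
   slide a,b range [-0.0234 -0.0156] [-0.0376 -0.0261] 23
[ 0.617  -0.0678  0.1277] [-0.2  1.   7.4]
```

step_arm(
  commands=[
    [1, -0.0013, -0.0007, 0, 0],
    [1, -0.0013, -0.0006, 0, 0],
    [1, -0.0014, -0.0007, 0, 0],
    [1, 0, 0, 0, 0],
    [1, 0, 0, 0, 0],
    [1, 0, 0, 0, 0],
  ],
)

```text
t: 18.28
tcp_pos: [0.6149, -0.0682, 0.1314]
tcp_rot: [0.462, 0.535, -0.461, 0.537]
contact_force: [1.1, 1.1, 6.3]
width: 0.0121
```

```bash
python3 tilt.py;python3 al.py; python3 rel.py
python3 - <<'E'
from h import *
C0=np.load('C.npy')
n=np.array([-np.sin(.445)*.989,-np.sin(.445)*.147,np.cos(.445)])
for nm,C0f in (('scene','Cs.npy'),('top','C.npy')):
    C0=np.load(C0f);im,d=arm.get_image(nm);C=cloud(nm,d,pose(nm))
    # visible rim pixels of face: masks where face initially and unoccluded
    m=np.load(f'm_face_mid_{nm}_0.npy'); dd=(C0-C)@n; q=dd[m]; q=q[(q>-.003)&(q<.02)]
    print(nm,len(q),np.histogram(q,bins=np.arange(-.003,.02,.002)))
s=arm.observe();print(s['tcp_pos'],s['contact_force'],s['t'])
E
```

```text
t 18.2833 n 2881 slope about jaw axis (rad, + = far edge up) 0.4408 side 0.0038 plate x at y=0 0.0246 sd 0.00072 y range [-0.0115  0.0217] z [-0.0357  0.0357]
fin lo/hi [-0.0179 -0.0174 -0.0052] [0.0089 0.0276 0.0063]
[ 0.6149 -0.0682  0.1314] [0.989 0.147 0.003] [1.1 1.1 6.3]
wrist slide [ 4.554e-01  2.400e-03  6.600e-03  6.944e+03 -2.200e-02  2.100e-02
 -3.600e-02  3.600e-02]
wrist face [ 4.510e-01  1.500e-03 -1.000e-04  4.451e+03 -3.400e-02  3.300e-02
 -4.900e-02  4.900e-02]
   dark face a,b range [-0.0341  0.0329] [-0.0509  0.0522] 10258
   slide a,b range [-0.0245  0.0212] [-0.0378  0.037 ] 9464
scene slide [ 4.106e-01 -1.300e-03  6.800e-03  4.030e+02 -2.200e-02  2.170e-02
 -3.580e-02  3.600e-02]
scene face [ 4.192e-01 -1.600e-03  1.000e-04  2.590e+02 -3.390e-02  3.400e-02
 -4.890e-02  4.890e-02]
   dark face a,b range [-0.036  0.034] [-0.0483  0.0545] 496
   slide a,b range [-0.026   0.0222] [-0.038   0.0397] 535
top face [ 4.563e-01 -2.340e-02 -1.900e-03  4.300e+01 -3.290e-02  2.210e-02
 -4.900e-02 -4.210e-02]
   dark face a,b range [-0.0338  0.0228] [-0.0509 -0.0139] 135
   s
[... 528 characters left out ...]
3  0.0266] top height along n -0.0221 face/slide angle 0.0131 about y -0.0131
fin x range [-0.0159  0.0224] zc 0.0006 fin top n 0.0108
slide_under (edge) [0.0245 0.0139 0.0006]
slide_under (fin) [0.0243 0.0143 0.0006]
tcp [ 0.6149 -0.0682  0.1313] t 18.4833
scene 1149 (array([ 73, 182, 260, 230, 196, 146,  55,   6,   1,   0,   0]), array([-0.003, -0.001,  0.001,  0.003,  0.005,  0.007,  0.009,  0.011,
        0.013,  0.015,  0.017,  0.019]))
top 206 (array([14, 16, 21, 30, 48, 51, 22,  4,  0,  0,  0]), array([-0.003, -0.001,  0.001,  0.003,  0.005,  0.007,  0.009,  0.011,
        0.013,  0.015,  0.017,  0.019]))
[ 0.61496469 -0.06818574  0.13135129] [1.10986457 0.90220711 6.27611531] 18.6833
```

Run:
```python
from h import *
im,d=arm.get_image('scene');cv2.imwrite('pics/fin_s.png',cv2.resize(im[220:420,200:460],None,fx=3,fy=3))
```

```text
(no output)
```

View pics/fin_s.png

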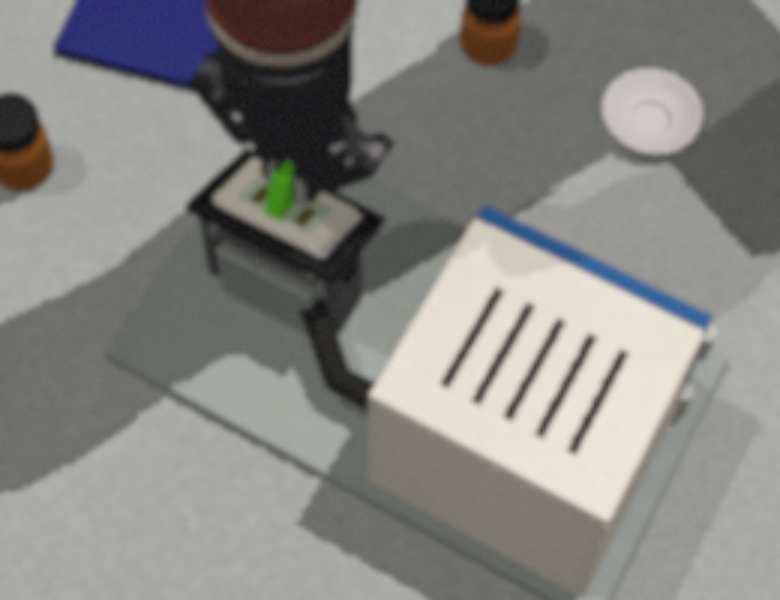

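The slide covers the stage window, flush and centred at (285,205) in the crop. The door is shut, and the jars and dish stand where they were.

```bash
python3 -c "
from station import arm
print(arm.finish_job())"
```

```text
the job is handed in; nothing more can be done
None
```

I handed the job in at about 18.7 s, with the slide still gripped and held flush on the sprung stage face. No verdict came back.

**What I did**
- **Door:** I pushed the blue door with closed fingers until it stopped with about 15 N on it. Pictures after I backed away show it flush with the lamp-house front.
- **Slide:** I lifted it off the navy rest by its green fin with a 20 N grip. The moves cannot tilt the tool, so I pivoted the slide in the grip by pressing its far edge on the top edge of the shut door.
- **Stage:** I turned the fin in line with the slope and pressed along the face normal. I went briefly to the hard stop (about 21 N by estimate) to seat the angle. Then I lifted off, re-centred the slide, pressed again and backed off to about half travel.

**Last checks**

| Check | Measured | Allowed |
|---|---|---|
| Angle between slide and face | about 0.013 rad | 0.06 rad |
| Centring along the slope | about 2 mm | 10 mm |
| Centring across the slope | about 1 mm | 10 mm |
| Gap between slide and face | about 0 mm | 3 mm |
| Face pressed in | about 7 mm | 3 to 11.5 mm |
| Contact force (estimated from the wrist reading) | about 7 N | 2.5 to 20 N |

The jars and the dish look unmoved in the last scene picture.

**What disagreed:** The cameras differ on the absolute slope, at about 0.43 rad from the scene camera and 0.46 rad from the wrist and top cameras. The slide-to-face difference in the last wrist and scene readings stayed within about 0.015 rad.

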